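# Gauge the axle pin and rack it by length

### The job

Swing the cam lock's lever fully open, and leave it open, to free the axle pin, then stand the pin upright on the gauge step and feel how long it is. Put it away standing upright in the one rack bay whose floor brings its top nearest to level with the rail, setting it down rather than dropping or ramming it, and leave the other things on the cart where they are.

Things in the scene. Friction and masses are not known exactly. Their poses are not given: they have to be found in the camera images.
- pin_grip (a point): Centre of the grip of the loose axle pin (round about its z, which points up; about 0.3 kg). From the top down: grip 30 mm diameter, 60 mm long (this point half-way up it); flange 52 mm diameter, 6 mm thick; sleeve 32 mm diameter, 40 mm long; 22 mm rod ending in a flat sole disc 32 mm diameter, 4.5 mm thick. At the start it hangs by its flange on the lock's top, sole in the air.
- pin_top (a point): Centre of the flat top end of the same pin, 30 mm above pin_grip, same axes. How far the pin's foot is screwed out differs from start to start and is hidden in the lock at first: the overall length, top to sole, is anything from 110 to 147 mm. Handling does not change it.
- lock: Cam lock: fixed dark steel block 80 mm (its x) by 130 mm (its y) by 90 mm high; origin on the table right under the pin socket's axis. The socket is a 38 mm round through hole in the top; the block reaches from 45 mm on its -y side to 85 mm on its +y side of that axis. The lever swings on top, about a pivot on the +y side.
- lever_pivot (a point): Point on the lever's vertical pivot axis (58 mm from the socket axis along the lock's +y), at the height of the middle of the lever's knob, 126 mm above the table.
- lever_knob (a point): Middle of the lever's upright black knob: cylinder 18 mm diameter, 40 mm high (106 to 146 mm above the table), 70 mm from the pivot axis; the steel arm it stands on is 16 mm wide and lies directly below.
- cam_lever (a joint): Angle of the cam lever (rad). Near 0 (locked) the knob lies out along the lock's +y and the lever's flat tongue covers the pin's flange so the pin cannot be lifted; it grows anticlockwise seen from above, the knob moving to the lock's -x side, to a stop at 1.57 (fully open). Friction about 2 N at the knob; it stays where it is left.
- gauge_tread (a point): Centre of the flat top of the gauge step: fixed steel step 90 by 90 mm, 20 mm high (this point is on its upper surface). A blade 50 mm wide and 140 mm high stands 54 mm behind it, on the gauge's +x side; z is up.
- gauge: The whole gauge (step and blade), fixed; origin on the table under the step's centre.
- rack: Fixed storage rack: a row of four open-topped square bays along its y axis, each 52 by 52 mm inside, 58 mm apart, walls 6 mm thick with their tops 50 mm above the table, floors at stepped heights. Behind, 60 mm along its +x, a straight 10 mm bar (the rail) runs along the whole row, on a post at each end. Origin on the table, middle of the row.
- rail_top (a point): Middle of the rail's upper surface, 152 mm above the table: the level that the pin's top is to reach.
- bay1 (a point): Centre of the floor of bay 1 (counted from the rack's +y end); floor 10 mm above the table, so 142 mm below the rail's top.
- bay2 (a point): Centre of the floor of bay 2 (counted from the rack's +y end); floor 19 mm above the table, so 133 mm below the rail's top.
- bay3 (a point): Centre of the floor of bay 3 (counted from the rack's +y end); floor 28 mm above the table, so 124 mm below the rail's top.
- bay4 (a point): Centre of the floor of bay 4 (counted from the rack's +y end); floor 37 mm above the table, so 115 mm below the rail's top.
- bushing: brass axle bushing, upright tube 60 mm across, 60 mm high; bystander, origin at its underside
- spacer: blue nylon spacer ring, 64 mm across, 45 mm high; bystander, origin at its underside
- brake_knob: red push-to-lock brake knob, mushroom 64 mm across, 66 mm high; bystander, origin at its underside
- spoke_wrench: flat zinc-plated spoke wrench, disc 64 mm across with a 75 mm stem, 8 mm thick; bystander, origin at its underside
- screwdriver: screwdriver lying flat, about 200 mm long; bystander, origin at its underside
- caster: caster wheel lying flat, 100 mm across, 34 mm high; bystander, origin at its underside
- tin: round tin, 70 mm across, 100 mm high; bystander, origin at its underside
Mind the look-alikes: they are no part of the job. Leave any green look-alike of the part that bears pin_grip alone.

How it is judged:
By the outcome, as a careful person would: the job done as asked, in the order asked, and still so for the second after the job is handed in, with the robot touching nothing.
It also fails if it takes over 64 s, if anything falls off the work surface, if the arm or the gripper's body presses on something with over 40 N, if the wrist force passes 120 N, or if a joint passes its speed limit or range.

### The arm

A 6-joint arm with a two-finger parallel gripper is mounted at the origin on the work surface. World frame = base frame: x ahead of the robot, y to its left, z up, the work surface at z = 0. Lengths are in m, angles in rad, forces in N, time in s.
With the tool pointing down it reaches from about 0.3 to 0.775 m from the base axis. Payload 14.6 kg.
Tool frame: the origin (TCP) lies at the very end of the fingers, on their centre line; the grasp point (between the pads) lies 19 mm behind it; z points along the fingers, x is the direction in which the jaws open and shut, and the axes are right-handed (so a half turn about z gives the same grasp; the last joint's range is limited). The gripper opens to 94 mm and grips with 3 to 60 N. Pads are 16 mm wide; open, the fingers measure 119 mm over their backs; the gripper's body (75 mm by 177 mm) begins 78 mm behind the grasp point.
Start: joints at [-1.35, 0.3, 1.521, -0, 1.321, -0.067], TCP at [0.156, -0.527, 0.172] pointing down, gripper open.
Joint ranges: [-3.03, 3.03], [-0.79, 2.21], [0.23, 2.52], [-1.04, 4.18], [0, 3.07], [-2.55, 2.55]. Speed limits (rad/s): [2.22, 2.22, 2.57, 3.14, 3.14, 3.14].

### API

Orientations are given as [roll, pitch, yaw] about the fixed x, y, z axes, in that order (R = Rz(yaw) Ry(pitch) Rx(roll)).
In Python, from station import ctrl gives the robot as it stands.
- The arm moves only by the shell command python3 -m inch 'ROWS' [FORCE]. ROWS is JSON, one flat list of numbers, 7 for each row, row after row: the shift along the tool's x, y, z in cm, then the turn, a rotation vector about the tool's x, y, z in rad, then the opening, from 0 (shut) to 1 (fully open). In form: [tx, ty, tz, wx, wy, wz, claw, tx, ty, tz, wx, wy, wz, claw, ...]. A call has 1 to 20 rows; each row shifts and turns the commanded pose from where the row before left it, along the tool's axes as they then stand; what a row does not reach is not made up. A row lasts 1/8 s, in which the tool goes at most 62.5 mm and 10.7 degrees, less where a joint would pass 70% of its speed; a pose out of reach is approached as far as the arm can. A call is refused whole if a number of a shift passes 6.25 or a number of a turn 0.188, either way. A call with a gripper value outside its range is refused whole. The fingers move at their own pace and stop on an object; FORCE is the grip in N (left out, the last holds). Time passes only in rows, so rows that do not move let the fingers close. It gives the time, the measured TCP pose, the force and the opening at its end, in the units of the state.
- ctrl.get_obs(): the state, without advancing time (a new reading comes with each control period).
- ctrl.camera(name): name is "side" or "top" or "wrist"; returns (picture, depth): 480x640x3 uint8, red, green, blue; 480x640 float32, m along the optical axis (not along the pixel's ray), 0 where there is no reading.
- ctrl.camera_params(name): a dict with "vertical_fov" (degrees; the focal length in pixels is half the picture's height over the tangent of half this angle, whatever the lens; pixels are square), "cx", "cy" (the principal point, pixels), "distortion" ([k1, k2, p1, p2, k3] as OpenCV has them; the pictures are not rectified), "camera_from_world" (4x4, takes a point from world to camera coordinates); the wrist camera has in their place "mount" (4x4, takes a point from camera to tool coordinates, whose origin is the TCP and whose axes are the tool frame's). Camera axes: x right, y down, z forward; pixel columns grow to the right and rows downward; lengths in m; the calibration is good to about 2 mm. A picture is of the moment at which its call begins: read the wrist's pose just before it. camera_params takes no time and is no camera call.
- ctrl.hand_in(): hands the job in, once; it reports no verdict.
Trained networks look in the newest picture that a camera, given by its name, has taken for a name from the list of things; names that differ only in an ending like _2 or _b are one class to them, and where a whole thing is asked for, a point or a joint stands for the part that bears it (a point fixed in the world has none). Each returns a list of dicts, best first, with "score" (0 to 1); they miss things now and then, are a little off and sometimes report something else, mostly with a low value. They report only what shows in the picture. A call takes as long as a camera call. They do not tell look-alikes from the thing itself.
- ctrl.spot_in(camera, label): "bbox" ([centre column, centre row, width, height] in pixels, round what is visible of it).
- ctrl.place_of(camera, label): "centre" ([column, row] in pixels: a listed point, or the origin of a listed thing).
The state is a dict: "time_s": time; "qpos": joint angles; "joint_vel": joint speeds; "tau": joint torques, N m; "ee_pos": TCP position; "eef_rot": TCP orientation; "force": force on the tool from outside, world axes, zero at the start; "moment": the same for the moment, N m; "grip_width": finger opening in m.
Only numpy, scipy, OpenCV 4.12 (cv2) and the standard library are available. Lean on these libraries where they do the work, as an engineer would, in place of code of your own. Each camera call takes 0.05 s, during which the arm holds its last target. There are 200 camera calls.

## Working session

There is one attempt and no reset: what is moved stays moved. The work goes in short steps, Python scripts to look and compute and a shell command to move; the robot and the scene stay as the last step left them, time stands still between calls to the robot, and variables do not carry over. Pictures are saved under pics/ and viewed, about 8 in all and at most 12, crops included, and the job is handed in when it is done.

```bash
mkdir -p pics; cat > h.py <<'E'
import numpy as np, cv2, json
from station import ctrl
from scipy.spatial.transform import Rotation as R
def P(cam):
    p=ctrl.camera_params(cam); f=240/np.tan(np.radians(p["vertical_fov"])/2)
    K=np.array([[f,0,p["cx"]],[0,f,p["cy"]],[0,0,1]]); D=np.array(p["distortion"],float)
    if "mount" in p:
        o=ctrl.get_obs(); T=np.eye(4); T[:3,:3]=R.from_euler("xyz",o["eef_rot"]).as_matrix(); T[:3,3]=o["ee_pos"]
        W=T@np.array(p["mount"])
    else: W=np.linalg.inv(np.array(p["camera_from_world"]))
    return K,D,W
def ray(M,px):
    K,D,W=M; u=cv2.undistortPoints(np.array([[px]],float),K,D)[0,0]
    return W[:3,3],W[:3,:3]@np.array([u[0],u[1],1.])
def atz(M,px,z):
    o,d=ray(M,px); return o+d*(z-o[2])/d[2]
def atd(M,px,dep):
    o,d=ray(M,px); return o+d*dep
def proj(M,X):
    K,D,W=M; C=np.linalg.inv(W); return cv2.projectPoints(np.atleast_2d(X).astype(float),cv2.Rodrigues(C[:3,:3])[0],C[:3,3],K,D)[0][:,0]
def snap(cam,name):
    M=P(cam); im,d=ctrl.camera(cam); cv2.imwrite(f"pics/{name}.png",im[:,:,::-1]); np.save(f"pics/{name}.npy",d); return M,im,d
E
python3 - <<'E'
from h import *
Z=dict(pin_top=None,pin_grip=None,lock=0,lever_pivot=.126,lever_knob=.126,gauge_tread=.02,rail_top=.152,rack=0,bay1=.01,bay2=.019,bay3=.028,bay4=.037,tin=0,bushing=0,spacer=0,brake_knob=0,caster=0,screwdriver=0,spoke_wrench=0)
for c in("top","side"):
    M,im,d=snap(c,c+"0"); print(c,M[2].round(3).tolist())
    for n,z in Z.items():
        for r in ctrl.place_of(c,n)[:2]:
            u,v=r["centre"]; zz=z if z is not None else (.156 if n=="pin_top" else .126)
            print(n,round(r["score"],2),[round(u),round(v)],atz(M,(u,v),zz).round(3))
print(ctrl.get_obs())
E
```

```text
top [[0.001, -0.985, 0.173, 0.405], [-1.0, 0.003, 0.026, -0.006], [-0.026, -0.173, -0.985, 1.152], [0.0, 0.0, 0.0, 1.0]]
pin_top 0.98 [204, 318] [0.404 0.251 0.156]
pin_top 0.79 [256, 320] [0.4   0.146 0.156]
pin_grip 0.73 [208, 268] [0.507 0.254 0.126]
pin_grip 0.71 [206, 320] [0.4   0.254 0.126]
lock 0.56 [221, 275] [0.503 0.255 0.   ]
lever_pivot 0.91 [182, 266] [0.511 0.31  0.126]
lever_knob 0.98 [151, 263] [0.517 0.378 0.126]
lever_knob 0.42 [219, 273] [0.496 0.23  0.126]
gauge_tread 0.79 [342, 219] [ 0.632 -0.029  0.02 ]
rail_top 0.57 [446, 228] [ 0.585 -0.24   0.152]
rack 0.8 [435, 263] [ 0.531 -0.244  0.   ]
bay1 0.94 [450, 264] [ 0.527 -0.277  0.01 ]
bay1 0.92 [399, 270] [ 0.514 -0.16   0.01 ]
bay2 0.94 [450, 264] [ 0.526 -0.275  0.019]
bay2 0.92 [399, 270] [ 0.513 -0.159  0.019]
bay3 0.94 [450, 264] [ 0.525 -0.273  0.028]
bay3 0.92 [399, 270] [ 0.512 -0.158  0.028]
bay4 0.94 [450, 264] [ 0.524 -0.271  0.037]
bay4 0.92 [399, 270] [ 0.511 -0.157  0.037]
tin 0.87 [474, 195] [ 0.693 -0.346  0.   ]
tin 0.31 [307, 302] [0.441 0.053 0.   ]
bushing 0.95 [311, 302] [0.442 0.044 0.  
[... 2032 characters left out ...]
18] [0.529 0.142 0.   ]
{'time_s': 2.0, 'qpos': array([-1.34959699e+00,  2.99893232e-01,  1.52097975e+00,  1.49646696e-05,
        1.32071518e+00, -6.66178025e-02]), 'joint_vel': array([-1.03185205e-04,  1.01901118e-03,  6.58137903e-05,  8.06347418e-04,
        6.27512306e-04, -1.30619152e-04]), 'tau': array([-1.77978996e-03, -5.31655884e+01, -3.52917194e+01,  7.07640150e-02,
        2.12101004e-02,  2.38784327e-05]), 'ee_pos': array([ 0.15611389, -0.52737382,  0.17165787]), 'eef_rot': array([-3.14157849e+00, -5.44868145e-06, -1.28298289e+00]), 'force': array([-0.20844609, -0.01807005,  0.17466777]), 'moment': array([ 0.01396796, -0.00620766,  0.02994453]), 'grip_width': 0.09420622798917828}
```

```bash
ls; python3 -m inch 2>&1 | head -5
```

```text
h.py
pics
invalid input
```

View pics/top0.png

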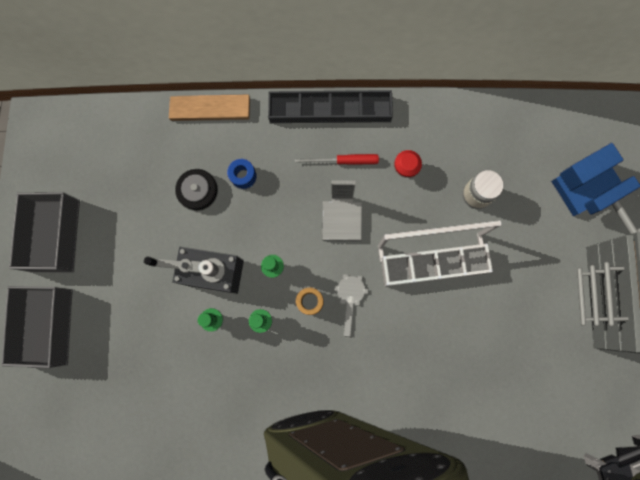

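View pics/side0.png

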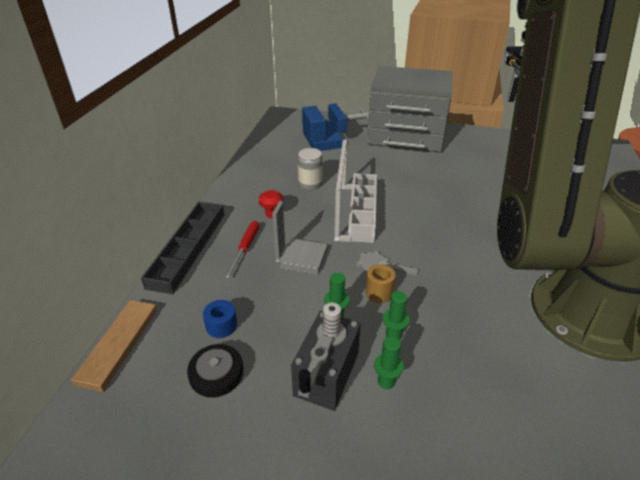

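Top view: the white pin sits in the lock at about (208,267), with the lever pivot at (184,266) and the knob at (151,263). The three green pins are look-alikes. The gauge tread is at (342,220) and the rack runs from (399,270) to (478,260). The side view agrees with this layout. Next I work out the transit to the lock.

```bash
cat >> h.py <<'E'
def go(x,y,z,yaw=None,frm=None):
    "tool-frame shift (cm), rotvec and row count from current (or given pos) to target; tool kept vertical"
    o=ctrl.get_obs(); A=R.from_euler("xyz",o["eef_rot"]); p=o["ee_pos"] if frm is None else np.array(frm)
    if yaw is None: yaw=o["eef_rot"][2]
    w=(A.inv()*R.from_euler("xyz",[np.pi,0,yaw])).as_rotvec()
    s=A.inv().apply(np.array([x,y,z])-p)*100
    n=int(np.ceil(max(np.linalg.norm(s)/6.2,np.linalg.norm(w)/.186)))
    print("total",s.round(2),w.round(3),"n",n,"per row",(s/n).round(3),(w/n).round(3))
E
python3 - <<'E'
from h import *
print(np.array(ctrl.camera_params("wrist")["mount"]).round(3).tolist())
o=ctrl.get_obs()
go(.156,-.527,.26,-1.44)
E
python3 -m inch '[0,0,-4.4,0,0,0.079,1, 0,0,-4.4,0,0,0.078,1]'
python3 - <<'E'
from h import *
go(.46,.28,.26,-1.44)
E
```

```text
[[1.0, -0.001, -0.0, 0.001], [0.001, 0.968, 0.249, -0.072], [-0.0, -0.249, 0.968, -0.214], [0.0, 0.0, 0.0, 1.0]]
total [-0.04  0.   -8.83] [-0.    -0.     0.157] n 2 per row [-0.02   0.    -4.417] [-0.    -0.     0.079]
time_s: 2.25
ee_pos: [0.1561, -0.5271, 0.2607]
eef_rot: [3.142, 0.001, -1.443]
force: [0.2, -0.5, 0.0]
grip_width: 0.0938
total [-76.16 -40.47   0.12] [ 0.     0.001 -0.003] n 14 per row [-5.44  -2.89   0.009] [ 0.  0. -0.]
```

```bash
python3 -m inch '[-5.17,-2.98,0,0,0,0,1, -5.17,-2.98,0,0,0,0,1, -5.17,-2.98,0,0,0,0,1, -5.17,-2.98,0,0,0,0,1, -5.17,-2.98,0,0,0,0,1, -5.17,-2.98,0,0,0,0,1, -5.17,-2.98,0,0,0,0,1, -5.17,-2.98,0,0,0,0,1, -5.17,-2.98,0,0,0,0,1, -5.17,-2.98,0,0,0,0,1, -5.17,-2.98,0,0,0,0,1, -5.17,-2.98,0,0,0,0,1, -5.17,-2.98,0,0,0,0,1, -5.17,-2.98,0,0,0,0,1, -5.17,-2.98,0,0,0,0,1, 0,0,0,0,0,0,0.5, 0,0,0,0,0,0,0.5]'
python3 - <<'E'
from h import *
M,im,d=snap("wrist","w1")
for n,z in dict(pin_top=.156,pin_grip=.126,lever_pivot=.126,lever_knob=.126,lock=0).items():
    for r in ctrl.place_of("wrist",n)[:3]:
        print(n,round(r["score"],2),np.round(r["centre"]),atz(M,r["centre"],z).round(4))
print(ctrl.get_obs()["qpos"].round(2))
E
```

```text
time_s: 4.38
ee_pos: [0.498, 0.2994, 0.2595]
eef_rot: [3.141, -0.0, -1.44]
force: [1.2, -0.8, 0.9]
grip_width: 0.0771
pin_top 0.97 [484. 218.] [0.5253 0.1496 0.156 ]
pin_top 0.8 [340. 303.] [0.4239 0.2691 0.156 ]
pin_top 0.79 [373. 224.] [0.5062 0.2496 0.156 ]
pin_grip 0.96 [471. 210.] [0.5276 0.15   0.126 ]
pin_grip 0.78 [360. 215.] [0.5076 0.259  0.126 ]
pin_grip 0.75 [338. 292.] [0.4226 0.2694 0.126 ]
lever_pivot 0.68 [309. 200.] [0.5164 0.3113 0.126 ]
lever_pivot 0.23 [586. 132.] [0.6142 0.0596 0.126 ]
lever_knob 0.92 [242. 182.] [0.5249 0.3792 0.126 ]
lock 0.56 [356. 196.] [0.5102 0.2507 0.    ]
[0.48 0.32 1.29 0.   1.53 1.92]
```

View pics/w1.png

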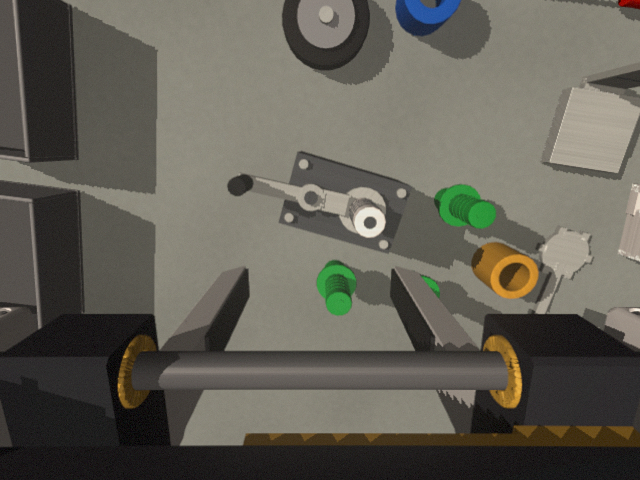

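The wrist view shows the lock at about (350,205), the pin top at (370,223), the pivot at (309,198) and the knob at (240,185). The spacings come out right: pivot to pin 58 mm, knob to pivot 69 mm. Lock yaw is about −0.15. I'll move to the knob.

```bash
python3 - <<'E'
from h import *
go(.525,.379,.2)
go(.525,.379,.114,frm=(.525,.379,.2))
E
```

```text
total [-7.57 -3.69  6.03] [-0.001  0.    -0.   ] n 2 per row [-3.784 -1.843  3.017] [-0.  0. -0.]
total [0.   0.01 8.6 ] [-0.001  0.    -0.   ] n 2 per row [1.0e-03 4.0e-03 4.3e+00] [-0.  0. -0.]
```

```bash
python3 -m inch '[-3.78,-1.84,3.0,0,0,0,0.5, -3.78,-1.84,3.0,0,0,0,0.5, 0,0,0,0,0,0,0.5, 0,0,4.3,0,0,0,0.5, 0,0,4.3,0,0,0,0.5, 0,0,0,0,0,0,0.1, 0,0,0,0,0,0,0.1, 0,0,0,0,0,0,0.1, 0,0,0,0,0,0,0.1]' 15
python3 - <<'E'
from h import *
o=ctrl.get_obs(); p=o["ee_pos"]; print(p,o["force"],o["qpos"].round(2))
piv=np.array([.515,.311]); v=p[:2]-piv; r=np.hypot(*v); a0=np.arctan2(v[1],v[0]); print(r,a0-np.pi/2)
A=R.from_euler("xyz",o["eef_rot"]); prev=p[:2]
for k in range(1,11):
    a=a0+k*.157; q=piv+.07*np.array([np.cos(a),np.sin(a)])+(r-.07)*np.array([np.cos(a),np.sin(a)])*0
    s=A.inv().apply(np.r_[q-prev,0])*100; print(k,q.round(3),s.round(2)); prev=q
E
```

```text
time_s: 5.8
ee_pos: [0.5252, 0.3797, 0.115]
eef_rot: [-3.14, 0.001, -1.44]
force: [-0.5, -0.2, 0.2]
grip_width: 0.0112
[0.52520176 0.37974958 0.11503714] [-0.53266002 -0.16073357  0.19585414] [ 0.57  0.56  1.28 -0.    1.3   2.01]
0.06950237780880186 -0.147315094257926
1 [0.514 0.381] [-0.27  1.06 -0.  ]
2 [0.503 0.38 ] [-0.05  1.1  -0.  ]
3 [0.493 0.377] [ 0.13  1.09 -0.  ]
4 [0.483 0.373] [ 0.29  1.06 -0.  ]
5 [0.473 0.367] [ 0.46  1.   -0.  ]
6 [0.465 0.36 ] [ 0.61  0.92 -0.  ]
7 [0.458 0.352] [ 0.74  0.81 -0.  ]
8 [0.452 0.342] [ 0.86  0.68 -0.  ]
9 [0.448 0.332] [ 0.96  0.54 -0.  ]
10 [0.446 0.321] [ 1.03  0.38 -0.  ]
```

The jaws closed to 11 mm, less than the 18 mm knob, so I'll look.

```bash
python3 - <<'E'
from h import *
M,im,d=snap("wrist","w2"); ms,_,ds=snap("side","s2")
for r in ctrl.place_of("side","lever_knob")[:2]: print(r, atz(ms,r["centre"],.126))
a=cv2.imread("pics/w2.png"); b=cv2.imread("pics/s2.png")[250:490,180:500]
print(proj(M,[[.525,.38,.126]]),proj(ms,[[.525,.38,.126]]))
cv2.imwrite("pics/c2.png",np.vstack([cv2.resize(a,(400,300)),cv2.resize(b,(400,300))]))
E
```

```text
{'centre': [304.4, 378.4], 'score': 0.74} [0.52436832 0.37724552 0.126     ]
[[318.06958199 267.82767911]] [[303.54852315 379.84221744]]
```

View pics/c2.png

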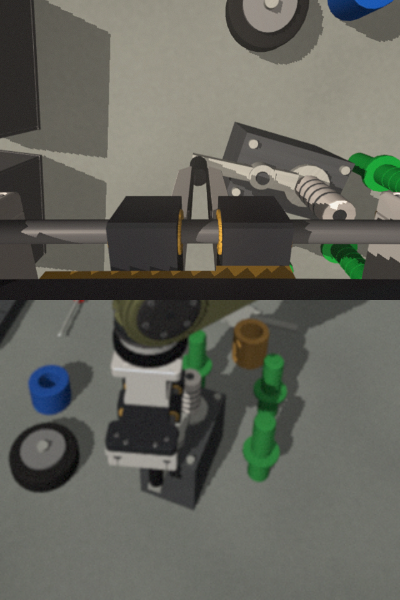

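```bash
python3 - <<'E'
from h import *
M=P("wrist"); d=np.load("pics/w2.npy")
print("TCP px",proj(M,[ctrl.get_obs()["ee_pos"]]), "knob top here", atz(M,(318,262),.146), "depth pts")
for px in [(318,250),(318,258),(318,266),(318,274),(318,282),(544,334)]:
    print(px, atd(M,px,d[px[1],px[0]]).round(4))
print(ctrl.get_obs()["grip_width"])
E
python3 -m inch '[0,0,0,0,0,0,0.1]'
python3 - <<'E'
import cv2
a=cv2.imread("pics/w2.png")[200:400,220:420]; cv2.imwrite("pics/c3.png",cv2.resize(a,(600,600)))
E
```

```text
TCP px [[318.56989786 261.84310978]] knob top here [0.53542949 0.38121776 0.146     ] depth pts
(318, 250) [0.5314 0.3808 0.1099]
(318, 258) [0.5317 0.3808 0.1273]
(318, 266) [0.5315 0.3807 0.1412]
(318, 274) [0.5281 0.3803 0.1449]
(318, 282) [0.524  0.3797 0.1463]
(544, 334) [0.5139 0.2548 0.156 ]
0.00943615688618722
time_s: 6.08
ee_pos: [0.5248, 0.3796, 0.1137]
eef_rot: [-3.142, 0.0, -1.44]
force: [0.2, -0.6, 0.5]
grip_width: 0.009
```

View pics/c3.png

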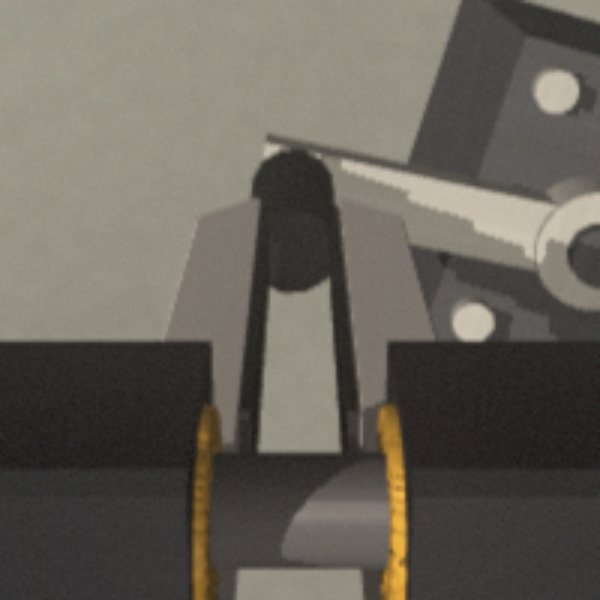

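The crop shows the knob, at about (290,220), held between the fingers. The depth readings put its centre at about (0.523, 0.380), as expected. I'll swing the lever and check that it follows.

```bash
python3 -m inch '[-0.27,1.06,0,0,0,0,0.1, -0.05,1.1,0,0,0,0,0.1, 0.13,1.09,0,0,0,0,0.1, 0.29,1.06,0,0,0,0,0.1, 0.46,1.0,0,0,0,0,0.1, 0.61,0.92,0,0,0,0,0.1, 0.74,0.81,0,0,0,0,0.1, 0.86,0.68,0,0,0,0,0.1, 0.96,0.54,0,0,0,0,0.1]'
python3 - <<'E'
from h import *
M,im,d=snap("wrist","w3")
for n in("lever_knob","lever_pivot"):
  for r in ctrl.place_of("wrist",n)[:2]: print(n,r["score"],np.round(r["centre"]),atz(M,r["centre"],.126).round(4))
E
```

```text
time_s: 7.2
ee_pos: [0.4475, 0.3311, 0.1137]
eef_rot: [-3.141, 0.0, -1.44]
force: [-0.3, 0.2, 0.3]
grip_width: 0.0094
lever_knob 0.65 [246. 128.] [0.5232 0.3812 0.126 ]
lever_pivot 0.79 [370. 155.] [0.5178 0.3109 0.126 ]
```

View pics/w3.png

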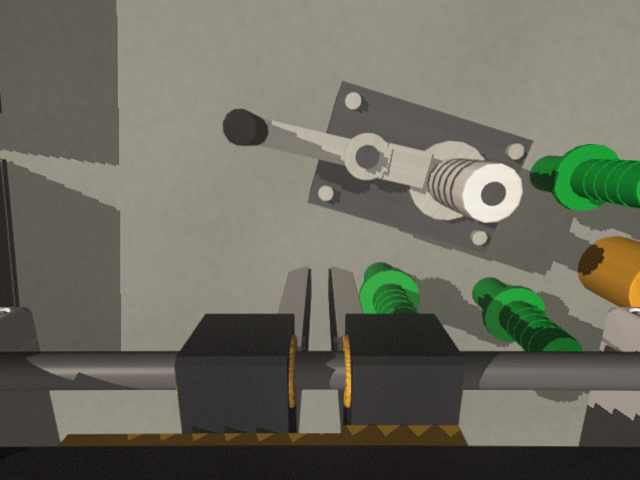

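The knob did not move; it is still at (243,127) and the closed fingers are at (318,270). I'll measure where the fingertips really are using the depth image.

```bash
python3 - <<'E'
from h import *
M=P("wrist"); d=np.load("pics/w3.npy"); o=ctrl.get_obs(); T=R.from_euler("xyz",o["eef_rot"]).inv()
for px in [(295,272),(302,272),(307,272),(335,272),(343,272),(300,285),(340,285),(300,300),(345,300),(237,127),(245,127),(255,127),(490,193)]:
    X=atd(M,px,d[px[1],px[0]]); print(px,X.round(4),"tool",T.apply(X-o["ee_pos"]).round(4))
E
```

```text
(295, 272) [0.4557 0.3445 0.1581] tool [-0.012  -0.0095 -0.0443]
(302, 272) [0.4561 0.3409 0.1581] tool [-0.0084 -0.0095 -0.0443]
(307, 272) [0.4564 0.3384 0.1581] tool [-0.0058 -0.0095 -0.0442]
(335, 272) [0.459  0.3243 0.16  ] tool [ 0.0084 -0.0102 -0.0462]
(343, 272) [0.4591 0.3202 0.1588] tool [ 0.0126 -0.0097 -0.0449]
(300, 285) [0.4559 0.341  0.1749] tool [-0.0085 -0.0093 -0.0611]
(340, 285) [0.4584 0.3225 0.1751] tool [ 0.0101 -0.0093 -0.0613]
(300, 300) [0.456  0.3401 0.1913] tool [-0.0076 -0.0093 -0.0775]
(345, 300) [0.4587 0.3215 0.1919] tool [ 0.0113 -0.0095 -0.0781]
(237, 127) [0.523  0.3819 0.1451] tool [-0.0403 -0.0811 -0.0313]
(245, 127) [0.5235 0.3776 0.1467] tool [-0.036  -0.0811 -0.0329]
(255, 127) [0.5242 0.373  0.1456] tool [-0.0313 -0.0811 -0.0317]
(490, 193) [0.508  0.2553 0.1574] tool [ 0.0832 -0.0498 -0.0436]
```

The depth image shows the visible fingers ending about 40 mm above the stated TCP. The side picture also shows the knob clear below the gripper, so the fingers closed over thin air above it. I'll use the tip at tool z ≈ −0.040 and check where the body is.

```bash
python3 -m inch '[0,0,-3.0,0,0,0,0.5, 0,0,0,0,0,0,0.5, 0,0,0,0,0,0,0.5]'
python3 - <<'E'
from h import *
M,im,d=snap("wrist","w4"); o=ctrl.get_obs(); T=R.from_euler("xyz",o["eef_rot"]).inv()
def tool(px):
    return T.apply(atd(M,px,d[px[1],px[0]])-o["ee_pos"]).round(4)
for px in [(200,320),(200,345),(200,400),(420,320),(420,345),(300,440),(320,372)]: print(px,tool(px))
# lowest finger points: all pixels in tool frame
best=[]
for v in range(230,330,2):
    for u in range(200,440,4):
        if d[v,u]>0:
            t=tool((u,v))
            if abs(t[1])<.02 and abs(t[0])<.07 and t[2]<.02: best.append((t[2],t[0],t[1],u,v))
best.sort(reverse=True); print(best[:6])
go(.523,.380,.144)
E
```

```text
time_s: 7.72
ee_pos: [0.4476, 0.3318, 0.1429]
eef_rot: [3.141, -0.0, -1.44]
force: [-0.9, -0.8, 0.4]
grip_width: 0.0363
(200, 320) [-0.0271 -0.0331 -0.14  ]
(200, 345) [-0.024  -0.0327 -0.1498]
(200, 400) [-0.0226 -0.0245 -0.1558]
(420, 320) [ 0.024  -0.0327 -0.1393]
(420, 345) [ 0.0207 -0.0335 -0.1512]
(300, 440) [-0.0032 -0.0182 -0.1591]
(320, 372) [ 0.0006 -0.0262 -0.1496]
[(np.float64(-0.0351), np.float64(0.0223), np.float64(-0.0095), 360, 266), (np.float64(-0.0353), np.float64(-0.0207), np.float64(-0.0097), 280, 266), (np.float64(-0.0357), np.float64(-0.0186), np.float64(-0.0086), 284, 268), (np.float64(-0.0358), np.float64(0.0201), np.float64(-0.0098), 356, 266), (np.float64(-0.0359), np.float64(0.0201), np.float64(-0.0087), 356, 268), (np.float64(-0.036), np.float64(0.0201), np.float64(-0.0076), 356, 270)]
total [-3.81 -8.12 -0.14] [ 0.001 -0.001 -0.   ] n 2 per row [-1.903 -4.061 -0.072] [ 0.001 -0.    -0.   ]
```

```bash
python3 -m inch '[-1.9,-4.06,-0.5,0,0,0,0.5, -1.91,-4.06,-0.5,0,0,0,0.5, 0,0,0,0,0,0,0.5, 0,0,3.8,0,0,0,0.5, 0,0,4.1,0,0,0,0.5, 0,0,0,0,0,0,0.1, 0,0,0,0,0,0,0.1, 0,0,0,0,0,0,0.1]' 15
```

```text
time_s: 8.78
ee_pos: [0.5228, 0.3799, 0.0745]
eef_rot: [3.141, -0.0, -1.44]
force: [-0.3, -0.7, -0.0]
grip_width: 0.0206
```

```bash
python3 -m inch '[0,0,0,0,0,0,0.1, -0.2,1.0,0,0,0,0,0.1, -0.05,1.1,0,0,0,0,0.1, 0.13,1.09,0,0,0,0,0.1, 0.29,1.06,0,0,0,0,0.1, 0.46,1.0,0,0,0,0,0.1, 0.61,0.92,0,0,0,0,0.1, 0.74,0.81,0,0,0,0,0.1, 0.86,0.68,0,0,0,0,0.1, 0.96,0.54,0,0,0,0,0.1]'
```

```text
time_s: 10.02
ee_pos: [0.4408, 0.335, 0.0744]
eef_rot: [3.132, 0.005, -1.438]
force: [-45.2, 23.5, 12.6]
grip_width: 0.0166
```

```bash
python3 -m inch '[0.5,0.2,0,0,0,0,0.1, 0.5,0.2,0,0,0,0,0.1, 0,0,0,0,0,0,0.1]'
```

```text
time_s: 10.4
ee_pos: [0.4363, 0.3235, 0.0743]
eef_rot: [3.127, 0.003, -1.437]
force: [-54.5, 13.9, 20.5]
grip_width: 0.0149
```

```bash
python3 - <<'E'
from h import *
M,im,d=snap("wrist","w5"); Ms,ims,_=snap("side","s5")
for c,m in(("wrist",M),("side",Ms)):
  for n in("lever_knob","lever_pivot"):
    for r in ctrl.place_of(c,n)[:2]: print(c,n,r["score"],np.round(r["centre"]),atz(m,r["centre"],.126).round(4))
cv2.imwrite("pics/c5.png",np.hstack([cv2.resize(im[100:340,180:500],(400,300)),cv2.resize(ims[270:450,250:490],(400,300))])[:,:,::-1])
print(ctrl.get_obs()["force"],ctrl.get_obs()["moment"])
E
```

```text
wrist lever_knob 0.62 [316. 274.] [0.448  0.3258 0.126 ]
wrist lever_pivot 0.95 [370. 132.] [0.5171 0.3111 0.126 ]
side lever_knob 0.9 [361. 359.] [0.4454 0.3219 0.126 ]
side lever_knob 0.67 [361. 196.] [ 0.5176 -0.1323  0.126 ]
side lever_pivot 0.62 [320. 346.] [0.5141 0.3116 0.126 ]
side lever_pivot 0.3 [361. 361.] [0.4449 0.3261 0.126 ]
[-53.08391593  13.72000486  20.70707256] [2.64008777 9.45606174 0.54117676]
```

View pics/c5.png

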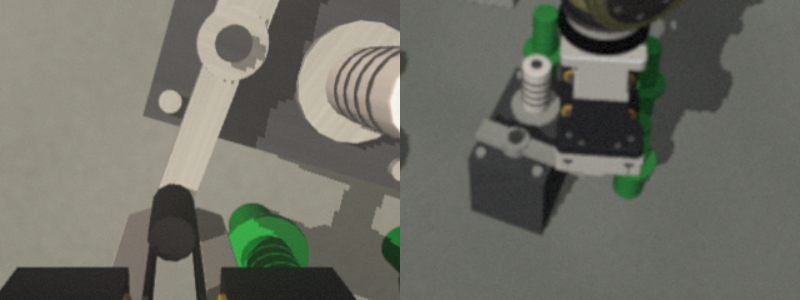

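```bash
python3 -m inch '[0,0,0,0,0,0,0.3, 0,0,0,0,0,0,0.3, 0,0,0,0,0,0,0.3]'
python3 - <<'E'
from h import *
go(.446,.316,.0745)
E
```

```text
time_s: 11.08
ee_pos: [0.4443, 0.3211, 0.0747]
eef_rot: [-3.141, -0.0, -1.44]
force: [0.3, -0.5, -0.2]
grip_width: 0.0283
total [ 0.53 -0.1   0.02] [-0. -0.  0.] n 1 per row [ 0.531 -0.098  0.019] [-0. -0.  0.]
```

```bash
python3 -m inch '[0.3,0,0,0,0,0,0.3, 0.15,0,0,0,0,0,0.3, 0.1,0,0,0,0,0,0.3]'; python3 -m inch '[0.2,0,0,0,0,0,0.3, 0,0,0,0,0,0,0.3]'
```

```text
time_s: 11.45
ee_pos: [0.4448, 0.3162, 0.0746]
eef_rot: [3.141, 0.001, -1.44]
force: [-4.0, 7.5, -1.5]
grip_width: 0.028
time_s: 11.7
ee_pos: [0.4448, 0.316, 0.0746]
eef_rot: [-3.141, 0.004, -1.44]
force: [-3.7, 17.9, -3.5]
grip_width: 0.0281
```

```bash
python3 -m inch '[-0.5,0,0,0,0,0,0.35, 0,0,-4.0,0,0,0,0.35, 0,0,-4.0,0,0,0,0.6]'
python3 - <<'E'
from h import *
M,im,d=snap("wrist","w6")
for n in("pin_top","lever_knob"):
    for r in ctrl.place_of("wrist",n)[:3]: print(n,round(r["score"],2),np.round(r["centre"]),atz(M,r["centre"],.156 if n=="pin_top" else .126).round(4))
go(.508,.254,.155); 
E
```

```text
time_s: 12.08
ee_pos: [0.4446, 0.3185, 0.1555]
eef_rot: [3.141, -0.001, -1.44]
force: [0.6, 0.2, 0.6]
grip_width: 0.0395
pin_top 0.97 [594. 174.] [0.5209 0.1627 0.156 ]
pin_top 0.88 [514. 322.] [0.42   0.1836 0.156 ]
pin_top 0.71 [442. 182.] [0.5048 0.2515 0.156 ]
lever_knob 0.74 [440. 179.] [0.5048 0.2421 0.126 ]
lever_knob 0.65 [318. 243.] [0.4487 0.3197 0.126 ]
total [ 7.27 -5.35  0.15] [-0.003  0.001 -0.   ] n 2 per row [ 3.633 -2.674  0.074] [-0.002  0.001 -0.   ]
```

```bash
python3 -m inch '[3.65,-2.62,0,0,0,0,0.6, 3.65,-2.62,0,0,0,0,0.6, 0,0,0,0,0,0,0.6, 0,0,4.0,0,0,0,0.6, 0,0,3.8,0,0,0,0.6, 0,0,0,0,0,0,0.2, 0,0,0,0,0,0,0.2, 0,0,0,0,0,0,0.2, 0,0,0,0,0,0,0.2]' 40
python3 - <<'E'
from h import *
o=ctrl.get_obs(); print(o["ee_pos"],o["force"],o["grip_width"],o["qpos"].round(2))
E
```

```text
time_s: 13.35
ee_pos: [0.5067, 0.2537, 0.0782]
eef_rot: [-3.139, 0.001, -1.44]
force: [-1.4, 0.5, 7.5]
grip_width: 0.0297
[0.50671813 0.25371614 0.0781897 ] [-1.35566332  0.54294992  7.52951215] 0.029747904234877453 [0.4  0.43 1.58 0.   1.14 1.84]
```

```bash
python3 -m inch '[0,0,-1,0,0,0,0.2, 0,0,-1.5,0,0,0,0.2, 0,0,-1.5,0,0,0,0.2]'; python3 -m inch '[0,0,-3,0,0,0,0.2, 0,0,-3,0,0,0,0.2, 0,0,-3,0,0,0,0.2, 0,0,-4,0,0,0,0.2, 0,0,0,0,0,0,0.2]'
python3 - <<'E'
from h import *
M,im,d=snap("side","s7")
go(.61,-.02,.248)
E
```

```text
time_s: 13.72
ee_pos: [0.5062, 0.2534, 0.118]
eef_rot: [-3.141, 0.0, -1.44]
force: [0.4, 0.7, -2.5]
grip_width: 0.0294
time_s: 14.35
ee_pos: [0.507, 0.2537, 0.2502]
eef_rot: [-3.136, 0.002, -1.44]
force: [0.1, -0.7, -3.3]
grip_width: 0.0298
total [28.46 -6.72 -0.04] [-0.002  0.001 -0.   ] n 5 per row [ 5.692 -1.344 -0.008] [-0.  0. -0.]
```

View pics/s7.png

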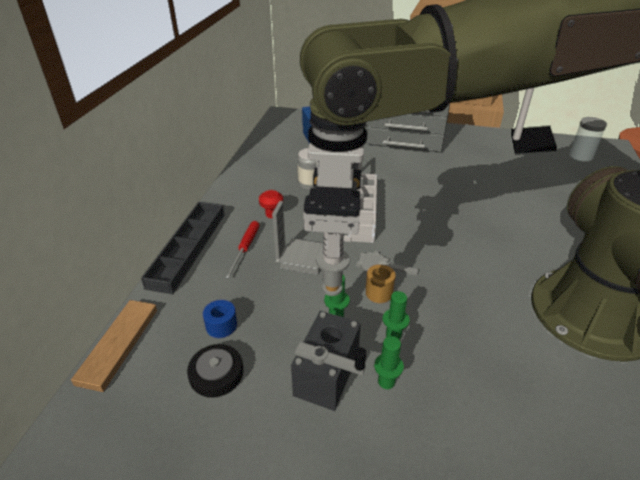

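The side view shows the pin out of the lock, held from (331,258) down to its sole near (332,293). The lever lies open with its knob at (360,358). I'll get a rough length from this picture and then go to the gauge.

```bash
python3 - <<'E'
from h import *
M=P("side")
for z in (.17,.18,.19,.2,.21,.22,.328): print(z, proj(M,[[.507,.254,z]]).round(1))
b=cv2.imread("pics/s7.png")[225:315,290:380]; cv2.imwrite("pics/c7.png",cv2.resize(b,(540,540),interpolation=cv2.INTER_CUBIC))
go(.620,-.031,.25)
E
python3 -m inch '[5.84,-1.5,0,0,0,0,0.2, 5.84,-1.5,0,0,0,0,0.2, 5.84,-1.5,0,0,0,0,0.2, 5.84,-1.5,0,0,0,0,0.2, 5.84,-1.5,0,0,0,0,0.2, 0,0,0,0,0,0,0.2, 0,0,0,0,0,0,0.2]'
python3 - <<'E'
from h import *
M,im,d=snap("wrist","w8")
for r in ctrl.place_of("wrist","gauge_tread")[:2]: print(r,atz(M,r["centre"],.02))
M,im,d=snap("side","s8")
for n,z in(("gauge_tread",.02),("pin_top",.328)):
    for r in ctrl.place_of("side",n)[:2]: print(n,r,atz(M,r["centre"],z))
E
```

```text
0.17 [[332.4 302.2]]
0.18 [[332.6 298. ]]
0.19 [[332.7 293.7]]
0.2 [[332.8 289.3]]
0.21 [[332.9 284.9]]
0.22 [[333.  280.4]]
0.328 [[334.3 226.8]]
total [29.68 -7.57 -0.24] [-0.002  0.001 -0.   ] n 5 per row [ 5.936 -1.514 -0.047] [-0.  0. -0.]
time_s: 15.28
ee_pos: [0.618, -0.0261, 0.2453]
eef_rot: [3.139, 0.001, -1.44]
force: [0.2, 0.2, -3.9]
grip_width: 0.0295
{'centre': [320.7, 193.3], 'score': 0.83} [ 0.63207655 -0.02633977  0.02      ]
gauge_tread {'centre': [305.4, 253.9], 'score': 0.76} [ 0.62553294 -0.02088087  0.02      ]
pin_top {'centre': [333.6, 277.8], 'score': 0.98} [0.48667423 0.35863225 0.328     ]
pin_top {'centre': [303.7, 135.2], 'score': 0.76} [ 0.62181149 -0.01474291  0.328     ]
```

View pics/c7.png

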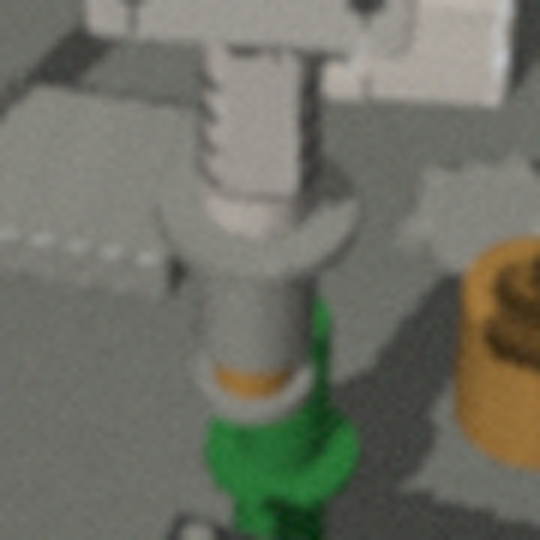

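```bash
python3 -m inch '[0,0,5.3,0,0,0,0.2, 0,0,5.3,0,0,0,0.2, 0,0,5.3,0,0,0,0.2, 0,0,0,0,0,0,0.2, 0,0,0,0,0,0,0.2, 0,0,0,0,0,0,0.2]'; python3 -m inch '[0,0,0.4,0,0,0,0.2, 0,0,0,0,0,0,0.2]'; python3 -m inch '[0,0,0.4,0,0,0,0.2, 0,0,0,0,0,0,0.2]'
```

```text
time_s: 16.27
ee_pos: [0.6198, -0.0264, 0.0904]
eef_rot: [-3.138, -0.001, -1.44]
force: [0.2, -0.2, -2.1]
grip_width: 0.0295
time_s: 16.52
ee_pos: [0.6185, -0.0264, 0.0838]
eef_rot: [-3.141, -0.0, -1.44]
force: [-0.1, -0.3, -3.1]
grip_width: 0.0296
time_s: 16.77
ee_pos: [0.6183, -0.0264, 0.0792]
eef_rot: [3.141, 0.0, -1.44]
force: [-0.1, 0.4, -3.2]
grip_width: 0.0295
```

```bash
for i in 1 2; do :; done; python3 -m inch '[0,0,0.3,0,0,0,0.2, 0,0,0,0,0,0,0.2]'; python3 -m inch '[0,0,0.2,0,0,0,0.2, 0,0,0,0,0,0,0.2]'
```

```text
time_s: 17.02
ee_pos: [0.6184, -0.0264, 0.0763]
eef_rot: [3.141, 0.0, -1.44]
force: [-0.3, -0.0, -2.3]
grip_width: 0.0296
time_s: 17.27
ee_pos: [0.6184, -0.0264, 0.0745]
eef_rot: [3.141, 0.0, -1.44]
force: [0.3, -0.9, -3.0]
grip_width: 0.0293
```

```bash
python3 -m inch '[0,0,0.2,0,0,0,0.2, 0,0,0,0,0,0,0.2]'; python3 -m inch '[0,0,0.2,0,0,0,0.2, 0,0,0,0,0,0,0.2]'
```

```text
time_s: 17.52
ee_pos: [0.6184, -0.0264, 0.0725]
eef_rot: [3.141, 0.0, -1.44]
force: [0.1, 0.2, -2.7]
grip_width: 0.0295
time_s: 17.77
ee_pos: [0.6184, -0.0264, 0.0705]
eef_rot: [3.141, 0.0, -1.44]
force: [-1.1, 0.7, -3.0]
grip_width: 0.0297
```

```bash
python3 -m inch '[0,0,0.2,0,0,0,0.2, 0,0,0,0,0,0,0.2]'; python3 -m inch '[0,0,0.2,0,0,0,0.2, 0,0,0,0,0,0,0.2]'
```

```text
time_s: 18.02
ee_pos: [0.6184, -0.0264, 0.0684]
eef_rot: [3.141, 0.0, -1.44]
force: [1.2, -0.0, -3.5]
grip_width: 0.0295
time_s: 18.27
ee_pos: [0.6188, -0.0264, 0.0671]
eef_rot: [-3.141, -0.0, -1.44]
force: [0.6, -0.1, 1.0]
grip_width: 0.0294
```

```bash
python3 -m inch '[0,0,0.15,0,0,0,0.2, 0,0,0,0,0,0,0.2, 0,0,0,0,0,0,0.2]'
python3 - <<'E'
from h import *
M,im,d=snap("side","s9"); Mt,imt,dt=snap("top","t9")
for r in ctrl.place_of("side","pin_top")[:3]: print(np.round(r["centre"]),atz(M,r["centre"],.145).round(3))
cv2.imwrite("pics/c9.png",np.hstack([cv2.resize(im[130:280,260:400],(400,428)),cv2.resize(imt[180:320,340:540],(400,280))[:, :] if 0 else cv2.resize(imt[200:300,370:510],(400,428))])[:,:,::-1])
E
```

```text
time_s: 18.65
ee_pos: [0.6193, -0.0264, 0.0671]
eef_rot: [-3.139, -0.001, -1.44]
force: [-4.0, 0.5, 13.4]
grip_width: 0.0295
[334. 277.] [0.522 0.169 0.145]
[399. 296.] [0.401 0.191 0.145]
[390. 342.] [0.406 0.294 0.145]
```

View pics/c9.png

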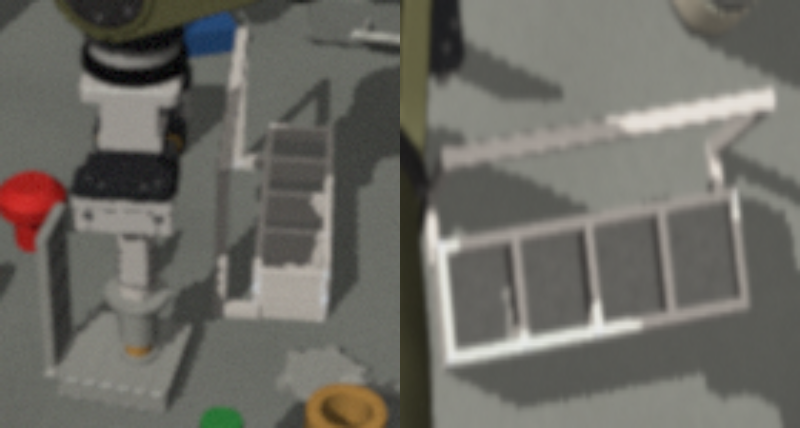

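The pin stands on the step with its foot at about (135,352) and firm contact at z 0.0671, so L ≈ 125 mm and the bay is bay 3 (124 mm). In the right-hand top crop, bay 3 is the third bay from the left, near (632,262). I'll locate it from the corners of the rack walls.

```bash
python3 - <<'E'
from h import *
M=P("top")
C=[atz(M,p,.05) for p in [(381.2,256.1),(487.3,244.9),(490.8,270.5),(386.5,284.6)]]
C=np.array(C)[:,:2]; print(C.round(4)); c=C.mean(0)
y=(C[0]+C[3]-C[1]-C[2])/2; print("len",np.linalg.norm(y),"wid",np.linalg.norm((C[0]+C[1]-C[2]-C[3])/2)); y/=np.linalg.norm(y)
print("c",c,"yaw",np.arctan2(-y[0],y[1]), "bay3",c-.029*y)
# bay3 inner wall-top corners in the crop
B=np.array([atz(M,(370+u*.35,200+v*.2336),.05) for u,v in [(595,228),(657,214),(668,309),(603,325)]]); print("bay3 direct",B.mean(0))
go(*(c-.029*y),.25)
E
python3 -m inch '[0,0,-4,0,0,0,0.2, 0,0,-5,0,0,0,0.2, 0,0,-5,0,0,0,0.2]'
```

```text
[[ 0.5408 -0.115 ]
 [ 0.5651 -0.3546]
 [ 0.5074 -0.3595]
 [ 0.4773 -0.1256]]
len 0.23829704727893103 wid 0.06104796290485093
c [ 0.52262794 -0.23869403] yaw 0.11421183799744597 bay3 [ 0.52593289 -0.26750509]
bay3 direct [ 0.52277918 -0.59287988  0.05      ]
total [ 22.7   12.35 -18.31] [-0.002 -0.001  0.   ] n 6 per row [ 3.783  2.059 -3.052] [-0. -0.  0.]
time_s: 19.18
ee_pos: [0.6182, -0.0264, 0.2064]
eef_rot: [3.141, 0.0, -1.44]
force: [1.3, -0.9, -1.8]
grip_width: 0.0293
```

```bash
python3 -m inch '[0,0,-4.3,0,0,0,0.2, 3.78,2.0,0,0,0,0,0.2, 3.78,2.0,0,0,0,0,0.2, 3.78,2.0,0,0,0,0,0.2, 3.78,2.0,0,0,0,0,0.2, 3.78,2.0,0,0,0,0,0.2, 3.78,2.0,0,0,0,0,0.2, 0,0,0,0,0,0,0.2, 0,0,0,0,0,0,0.2]'
python3 - <<'E'
from h import *
M,im,d=snap("wrist","w10"); o=ctrl.get_obs(); print(o["ee_pos"])
for n,z in dict(rack=0,rail_top=.152,bay3=.028).items():
    for r in ctrl.place_of("wrist",n)[:4]: print(n,round(r["score"],2),np.round(r["centre"]),atz(M,r["centre"],z).round(4))
E
```

```text
time_s: 20.3
ee_pos: [0.5292, -0.2665, 0.2479]
eef_rot: [3.141, 0.0, -1.44]
force: [0.3, 0.3, -3.0]
grip_width: 0.0293
[ 0.52940263 -0.26614283  0.24801081]
rack 0.85 [297. 203.] [ 0.5241 -0.2382  0.    ]
rack 0.24 [323. 204.] [ 0.5263 -0.2716  0.    ]
rail_top 0.69 [288. 161.] [ 0.5844 -0.2321  0.152 ]
rail_top 0.25 [403.  78.] [ 0.6629 -0.3183  0.152 ]
bay3 0.88 [321. 207.] [ 0.5273 -0.2696  0.028 ]
bay3 0.83 [276. 208.] [ 0.5191 -0.2134  0.028 ]
bay3 0.6 [235. 205.] [ 0.5162 -0.1619  0.028 ]
bay3 0.59 [369. 209.] [ 0.5328 -0.329   0.028 ]
```

View pics/w10.png

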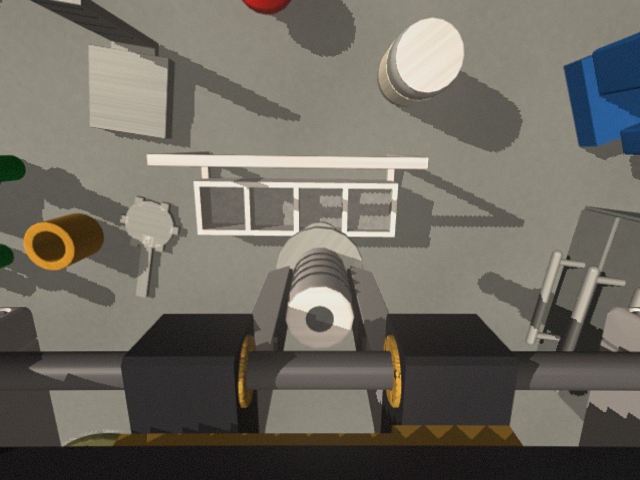

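The wrist view shows the four bays at columns 222, 271, 320 and 369, with bay 3 third at (320,210), under the held pin whose top is at (320,318). The estimates of bay 3 agree to about 2 mm. Next I check where the pin's axis is and make the correction.

```bash
python3 - <<'E'
from h import *
M=P("wrist"); o=ctrl.get_obs(); zt=o["ee_pos"][2]+.0778
t=atz(M,(320,318),zt); print("pin top",t.round(4),"ee",o["ee_pos"].round(4))
off=t-o["ee_pos"]; 
go(.527-off[0],-.2685-off[1],.09); go(.527,-.2685,.09)
E
```

```text
pin top [ 0.5307 -0.2667  0.3259] ee [ 0.5295 -0.266   0.2481]
total [ 0.13  0.39 15.81] [0. 0. 0.] n 3 per row [0.045 0.13  5.271] [0. 0. 0.]
total [ 0.21  0.28 15.81] [0. 0. 0.] n 3 per row [0.071 0.092 5.271] [0. 0. 0.]
```

```bash
python3 -m inch '[0.15,0.3,4,0,0,0,0.2, 0,0,4,0,0,0,0.2, 0,0,3.5,0,0,0,0.2, 0,0,2.5,0,0,0,0.2, 0,0,1.5,0,0,0,0.2, 0,0,0,0,0,0,0.2, 0,0,0,0,0,0,0.2]'; python3 -m inch '[0,0,0.5,0,0,0,0.2, 0,0,0,0,0,0,0.2, 0,0,0,0,0,0,0.2]'
```

```text
time_s: 21.38
ee_pos: [0.5269, -0.269, 0.0943]
eef_rot: [-3.14, -0.001, -1.44]
force: [0.6, -0.3, -3.0]
grip_width: 0.0297
time_s: 21.75
ee_pos: [0.5264, -0.2688, 0.0883]
eef_rot: [-3.141, -0.0, -1.44]
force: [-0.4, 0.6, -2.6]
grip_width: 0.0292
```

```bash
python3 -m inch '[0,0,0.5,0,0,0,0.2, 0,0,0.4,0,0,0,0.2, 0,0,0,0,0,0,0.2]'; python3 -m inch '[0,0,0.2,0,0,0,0.2, 0,0,0,0,0,0,0.2]';  python3 -m inch '[0,0,0.15,0,0,0,0.2, 0,0,0,0,0,0,0.2]'
```

```text
time_s: 22.12
ee_pos: [0.5261, -0.2686, 0.0786]
eef_rot: [3.141, 0.001, -1.44]
force: [0.4, 0.4, -3.6]
grip_width: 0.0295
time_s: 22.38
ee_pos: [0.5263, -0.2688, 0.077]
eef_rot: [3.142, 0.0, -1.44]
force: [-0.1, -0.5, -2.4]
grip_width: 0.0293
time_s: 22.62
ee_pos: [0.5263, -0.2688, 0.0756]
eef_rot: [3.141, 0.0, -1.44]
force: [-0.1, -0.7, -2.9]
grip_width: 0.0298
```

```bash
python3 -m inch '[0,0,0.1,0,0,0,0.2, 0,0,0,0,0,0,0.2]';  python3 -m inch '[0,0,0.1,0,0,0,0.2, 0,0,0,0,0,0,0.2]'
```

```text
time_s: 22.88
ee_pos: [0.5265, -0.2689, 0.0752]
eef_rot: [-3.141, -0.0, -1.44]
force: [-1.9, 1.4, 2.3]
grip_width: 0.0293
time_s: 23.12
ee_pos: [0.5268, -0.269, 0.0751]
eef_rot: [-3.14, -0.001, -1.44]
force: [-3.5, 2.6, 11.5]
grip_width: 0.0298
```

Contact came at 0.0752, exactly as predicted for bay 3. I'll release and retreat.

```bash
python3 -m inch '[0,0,-0.1,0,0,0,0.2, 0,0,0,0,0,0,0.4, 0,0,0,0,0,0,0.55, 0,0,0,0,0,0,0.55, 0,0,0,0,0,0,0.55]'; python3 -m inch '[0,0,-2,0,0,0,0.55, 0,0,-4,0,0,0,0.55, 0,0,-5,0,0,0,0.55, 0,0,-5,0,0,0,0.55, 0,5,-2,0,0,0,0.55, 0,5,0,0,0,0,0.55, 0,0,0,0,0,0,0.55, 0,0,0,0,0,0,0.55]'
python3 - <<'E'
from h import *
M,im,d=snap("wrist","w11"); Ms,ims,ds=snap("side","s11"); Mt,imt,dt=snap("top","t11")
for c,m in(("wrist",M),("side",Ms),("top",Mt)):
  for n,z in(("pin_top",.153),("lever_knob",.126)):
    for r in ctrl.place_of(c,n)[:4]: print(c,n,round(r["score"],2),np.round(r["centre"]),atz(m,r["centre"],z).round(3))
A=cv2.resize(ims[130:430,200:420],(440,600)); B=cv2.resize(im,(360,270)); C=cv2.resize(imt[150:350,140:500],(360,200))
cv2.imwrite("pics/c11.png",np.hstack([A,np.vstack([B,C,np.zeros((130,360,3),np.uint8)])])[:,:,::-1])
E
```

```text
time_s: 23.75
ee_pos: [0.5263, -0.2688, 0.0746]
eef_rot: [3.142, 0.0, -1.44]
force: [0.5, -0.2, 1.1]
grip_width: 0.0518
time_s: 24.75
ee_pos: [0.4276, -0.2819, 0.2548]
eef_rot: [-3.141, -0.0, -1.44]
force: [0.2, 1.0, 0.4]
grip_width: 0.0517
wrist pin_top 0.8 [321. 112.] [ 0.527 -0.271  0.153]
side pin_top 0.81 [400. 296.] [0.398 0.198 0.153]
side pin_top 0.8 [364. 155.] [ 0.534 -0.275  0.153]
side pin_top 0.78 [392. 344.] [0.401 0.305 0.153]
side pin_top 0.55 [334. 277.] [0.521 0.176 0.153]
side lever_knob 0.84 [359. 356.] [0.45  0.317 0.126]
top pin_top 0.86 [256. 320.] [0.399 0.147 0.153]
top pin_top 0.67 [463. 255.] [ 0.53  -0.27   0.153]
top pin_top 0.6 [207. 320.] [0.399 0.245 0.153]
top lever_knob 0.68 [176. 300.] [0.439 0.319 0.126]
```

View pics/c11.png

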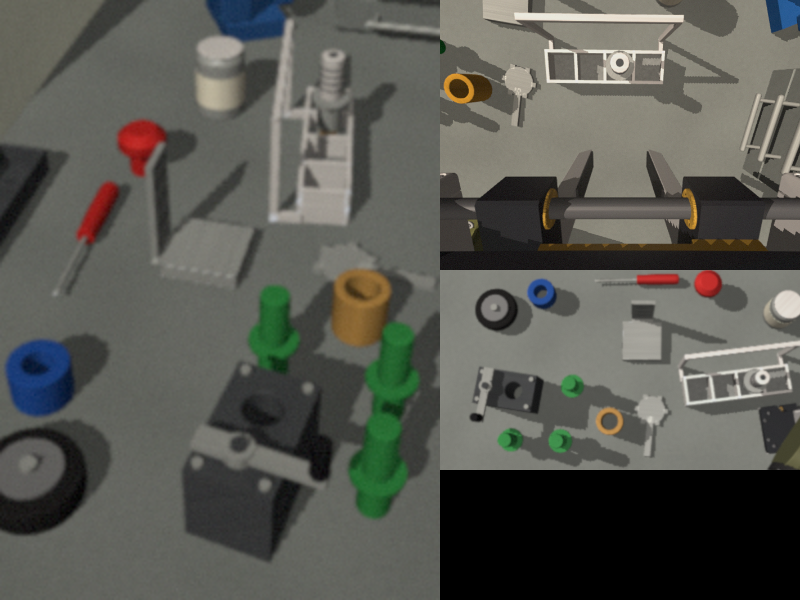

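The pin stands upright in bay 3, at (333,85) in the side crop and (619,62) in the wrist crop. The lever is open with its knob at (318,455), and everything else is where it was. I'll hand the job in.

```bash
python3 -c "
from station import ctrl
print(ctrl.get_obs()['time_s'],ctrl.hand_in())"
```

```text
the job is handed in; nothing more can be done
25.2 None
```

The pin is standing upright in bay 3 and the lever is fully open. I handed the job in at 25.2 s; no verdict is reported.

- **Lever:** I swung it until it would go no further. A further 2 mm push raised the force from 7.5 to 18 N with no movement.
- **Length:** I stood the pin on the gauge step and felt firm contact at 13 N. That gave a length of about 125 mm, so bay 3 (124 mm) is nearest and the top ends about 1 mm above the rail.
- **Placing:** I lowered it in small steps. It touched the floor of bay 3 at the predicted height with at most 11.5 N, and then I released it.
- **Final pictures:** The pin is upright in bay 3 at about (0.53, −0.27), the lever is open, and the green look-alikes and other items look unmoved. The gripper is clear of everything.

Two things did not go to plan:
- **Fingertips:** They turned out to be about 38 mm short of the stated tool point, so my first grip closed above the knob. I measured the offset in the wrist depth image and corrected for it.
- **Force at the stop:** Near the lever's stop my path was slightly off and the knob wedged in the fingers. The wrist force rose to about 60 N, under the 120 N limit, until I opened the jaws.

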